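Torque the cap nut of the pressure filter cell and lock it

ROBOT

A 6-joint arm with a two-finger parallel gripper is mounted at the origin on the work surface. World frame = base frame: x ahead of the robot, y to its left, z up, the work surface at z = 0. Lengths are in m, angles in degrees, forces in N, time in s.
With the tool pointing down it reaches from about 0.325 to 0.925 m from the base axis. Payload 3.1 kg.
Tool frame: the origin (TCP) lies midway between the tips of the shut fingers; the grasp point (between the pads) lies 19 mm behind it; z points along the fingers, y is the line along which they close (so a half turn about z gives the same grasp; the last joint's range is limited). The gripper opens to 85 mm and grips with 20 to 120 N. Pads are 22 mm wide; open, the fingers measure 114 mm over their backs; the gripper's body (76 mm by 85 mm) begins 54 mm behind the grasp point. The pads swing forward as they close: fully open they stand 13 mm farther back than shut.
Start: joints at [63.3, 12.427, 92.441, -0, 75.132, -6.429], TCP at [0.217, 0.586, 0.231] pointing down, gripper open.
Joint ranges: [-157.48, 157.48], [-44.54, 120.13], [17.64, 146.25], [-64.5, 244.5], [7.68, 150.69], [-147.95, 147.95]. Speed limits (degrees/s): [159.86, 159.86, 180, 180, 180, 180].

INTERFACE

Orientations are given as a 3x3 rotation matrix whose columns are the frame's x, y, z axes.
In Python, from plant import bot gives the robot as it stands. The module is installed in compiled form; this text tells all that it offers.
- The arm moves only by the tool drive_tool, never from a script. Its argument "steps" is a list of rows, each a list of 6 numbers: the shift along the tool's x, y, z in mm, then the turn, a rotation vector about the tool's x, y, z in rad. A call has 1 to 8 rows; each row is the pose to reach, as a shift and turn from the pose commanded when the call began, along the tool's axes at that moment; what a row does not reach only later rows make up. A row lasts 1/12 s, in which the tool goes at most 41.7 mm and 7.16 degrees, less where a joint would pass 70% of its speed; a pose out of reach is approached as far as the arm can. A call with a gripper value outside its range is refused whole. "jaw" is the closure, from -1 (fully open) to 1 (shut), set as the call begins (left out, the last holds). The fingers move at their own pace and stop on an object; "force" is the grip in N (left out, the last holds). Time passes only in rows, so rows that repeat a pose let the fingers close. It gives the time, the measured TCP pose, the force, the opening and the grip force at its end, in the units of the state.
- bot.read_state(): the state, without advancing time (a new reading comes with each control period).
- bot.get_image(name): name is "scene" or "top" or "wrist"; returns a dict with "img" (420x560x3 uint8, red, green, blue), "camera_matrix" (3x3 intrinsics, pixels), "rvec" (rotation vector, rad) and "tvec" (3), from world to camera coordinates, as OpenCV has them. Camera axes: x right, y down, z forward; pixel columns grow to the right and rows downward; lengths in m; the calibration is good to about 2 mm. A picture is of the moment at which its call begins. There is no depth.
- bot.finish_job(): hands the job in; it is judged then, once.
Trained networks look in the newest picture that a camera, given by its name, has taken for a name from the list of things; names that differ only in an ending like _2 or _b are one class to them, and where a whole thing is asked for, a point or a joint stands for the part that bears it (a point fixed in the world has none). Each returns a list of dicts, best first, with "p" (0 to 1); they miss things now and then, are a little off and sometimes report something else, mostly with a low value. They report only what shows in the picture. A call takes as long as a camera call.
- bot.find_in(label, camera): "box" ([left, top, right, bottom] in pixels, round what is visible of it).
- bot.regions_of(label, camera): "mask" (420x560 bool, what is visible of it) and "box" ([left, top, right, bottom] in pixels, round what is visible of it).
- bot.pinpoint(label, camera): "at" ([row, column] in pixels: a listed point, or the origin of a listed thing).
The state is a dict: "time": time; "q": joint angles; "joint_velocities": joint speeds; "effort": joint torques, N m; "position": TCP position; "eef_rot": TCP orientation; "wrist_force": force on the tool from outside, world axes, zero at the start; "torque": the same for the moment, N m; "gripper_width": finger opening in m; "grasp_force": force on a finger pad.
Only numpy, scipy, OpenCV 4.12 (cv2) and the standard library are available. Lean on these libraries where they do the work, as an engineer would, in place of code of your own. Each camera call takes 0.05 s, during which the arm holds its last target. There are 200 camera calls.

TASK

Tighten the cap nut of the filter cell: turn the torque wrench on it clockwise (seen from above) until its handle just gives at the breakaway joint, hold it there for a moment, and stop before the handle is folded through to its stop. Then let go of the wrench and slide the lock bolt on the base plate fully home towards the vessel. Leave the bottles and other things around it where they are.

Things in the scene. Friction and masses are not known exactly. Their poses are not given: they have to be found in the camera images.
- nut (a point): Centre of the top of the hexagon cap nut on a round steel vessel (100 mm across, 70 mm high), 100 mm above the bench. A steel click torque wrench is captive on it; nut and head turn together about this vertical axis. Tightening is clockwise from above (the handle swings towards the robot). How far until the nut seats is unseen: 0.25 to 0.6 rad, at up to 8 N at the grip (less when paused).
- pivot (a point): The wrench's breakaway joint, a fork with a vertical pin between head and handle, 45 mm from the nut's axis, 90 mm above the bench; turns with the head. x points from the nut outwards, z up. With the nut seated the head stops dead and the force at the grip climbs to about 15 N; then this joint gives: the handle folds about the pin, head still, and the force stays at about 15 N until the stop.
- grip (a point): Centre of the wrench's black rubber grip: a bar 100 mm long, 22 wide, 24 high, overhanging free 90 mm above the bench, 125 mm beyond the breakaway joint, 170 mm from the nut's axis when straight. x along the handle away from the nut, z up. A fold of 0.04 rad (5 mm of travel here) is a click; the stop is at 0.15 rad (19 mm), 0.12 rad (15 mm) is too far. Let go, it springs straight.
- lock_top (a point): Centre of the top of the thumb piece of a sliding steel lock bolt on the vessel's base plate: an upright block 18 mm (along its x) by 14 mm (along its y), standing free from 26 to 65 mm above the bench between two low rails (22 mm high). The bolt slides towards the vessel, along minus y of this frame, up to 30 mm. It is stiff: about 6 N, and it stays where it is left.
- lock (a joint): travel of the lock bolt towards the vessel in m: 0 fully out, 0.030 fully home against its stop
- bottle_a: amber dropper bottle, 29 mm across, 92 mm high, loose; origin under its middle
- bottle_b: another such bottle
- bottle_c: another such bottle
- wash_bottle: white wash bottle, 64 mm across, 175 mm high, loose; origin under its middle
- slide_box: closed green slide box, 87 x 37 x 34 mm, loose; origin under its middle
- marker: black marker pen, 125 x 12 x 12 mm, lying loose; origin under its middle
- spanner: plain open spanner, 140 mm long, lying loose, not needed; origin under its middle

How it is judged (in metres and radians):
On the way, in this order (a step that is already met when the one before it is completed fails the run):
1. the wrench has clicked: its handle is folded by more than 0.04 rad at the breakaway joint, held for 0.1 s (angle between the x axis of pivot and the x axis of grip, either way round above 0.04 rad and distance of pivot from where it was at the start of the episode above 0.009 m), for 0.1 s.
2. the wrench is let go and its handle has sprung straight (angle between the x axis of pivot and the x axis of grip, either way round below 0.02 rad), for 0.1 s.
3. the lock bolt is fully home (27 mm or more of its 30 mm) (value of joint lock above 0.027 m), for 0.2 s.
At the end, for the whole second after the job is handed in: The lock bolt is home (27 mm or more) and at rest, the wrench is let go and straight within 0.02 rad, and the nut stands turned on from where it was (the breakaway joint at least 9 mm from its starting point) (value of joint lock above 0.027 m and angle between the x axis of pivot and the x axis of grip, either way round below 0.02 rad and distance of pivot from where it was at the start of the episode above 0.009 m and velocity of joint lock below 0.005 m/s); the robot touches nothing.
It fails at once if the wrench is pulled through: its handle is folded by more than 0.12 rad, almost at its stop (angle between the x axis of pivot and the x axis of grip, either way round above 0.12 rad).
It fails at once if a bystander is pushed more than 30 mm or knocked over (distance of any of bottle_a, bottle_b, bottle_c, wash_bottle, slide_box, marker, spanner from where it was at the start of the episode above 0.03 m or angle between any of bottle_a, bottle_b, bottle_c, wash_bottle, slide_box, marker, spanner's own z axis and vertical above 0.5 rad).
It also fails if it takes over 64 s, if anything falls off the work surface, if the arm or the gripper's body presses on something with over 40 N, if the wrist force passes 120 N, or if a joint passes its speed limit or range.

## Working session

There is one attempt and no reset: what is moved stays moved. The work goes in short steps, Python scripts to look and compute and a tool call to move; the robot and the scene stay as the last step left them, time stands still between calls to the robot, and variables do not carry over. Pictures are saved under pics/ and viewed, at most 10 in all, crops included, and the job is handed in when it is done.

Besides the shell and the picture viewer there is one more tool, called after "Request:" by a JSON object that holds its "method" and its "body". drive_tool: Moves the arm, as the interface text tells. Its arguments: {"type":"object","properties":{"steps":{"type":"array"},"jaw":{"type":"number"},"force":{"type":"number"}},"required":["steps"]}

```bash
mkdir -p pics; cat > h.py <<'E'
import numpy as np, cv2
from plant import bot
def cam(n):
    d=bot.get_image(n); R=cv2.Rodrigues(np.array(d["rvec"],float))[0]; t=np.array(d["tvec"],float).ravel()
    return d["img"],np.array(d["camera_matrix"]),R,t
def ray(c,rc):
    _,K,R,t=c; d=R.T@np.linalg.inv(K)@np.array([rc[1],rc[0],1.]); return -R.T@t,d/np.linalg.norm(d)
def at_z(c,rc,z):
    o,d=ray(c,rc); return o+d*(z-o[2])/d[2]
def tri(rays):
    A=np.zeros((3,3));b=np.zeros(3)
    for o,d in rays:
        P=np.eye(3)-np.outer(d,d);A+=P;b+=P@o
    x=np.linalg.solve(A,b); return x,[round(1e3*np.linalg.norm((np.eye(3)-np.outer(d,d))@(x-o)),1) for o,d in rays]
def proj(c,X):
    _,K,R,t=c; p=K@(R@np.array(X)+t); return p[[1,0]]/p[2]
E
cat > a.py <<'E'
from h import *
np.set_printoptions(precision=4,suppress=True)
s=bot.read_state(); print(s["time"],s["position"],s["eef_rot"],s["wrist_force"])
C={}
for n in ("scene","top","wrist"):
    C[n]=cam(n); cv2.imwrite(f"pics/{n}0.png",C[n][0][:,:,::-1])
H=dict(nut=.1,pivot=.09,grip=.09,lock_top=.065)
for l in H:
    rs=[]
    for n in C:
        r=bot.pinpoint(l,n)
        for q in r[:2]: print(l,n,round(q["p"],2),q["at"],at_z(C[n],q["at"],H[l]))
        if r and r[0]["p"]>.4: rs.append(ray(C[n],r[0]["at"]))
    if len(rs)>1: print("  TRI",l,*tri(rs))
for l in "bottle_a wash_bottle slide_box marker spanner".split():
    for q in bot.pinpoint(l,"top")[:4]: print(l,round(q["p"],2),q["at"],at_z(C["top"],q["at"],0))
E
python3 a.py; python3 -c "
import cv2,numpy as np
cv2.imwrite('pics/st.png',np.hstack([cv2.resize(cv2.imread(f'pics/{n}0.png'),(400,300)) for n in ('wrist','wrist')]))"
```

```text
0.0 [0.2161 0.5856 0.23  ] [[-0.9381  0.3465 -0.0011]
 [ 0.3465  0.9381 -0.0022]
 [ 0.0003 -0.0024 -1.    ]] [-1.1861  0.3409  0.0124]
nut scene 0.8 [170.8, 247.6] [ 0.5234 -0.0057  0.1   ]
nut top 0.91 [212.9, 341.4] [ 0.5198 -0.0122  0.1   ]
  TRI nut [ 0.5193 -0.0122  0.0959] [np.float64(0.9), np.float64(0.9)]
pivot scene 0.74 [271.1, 317.2] [0.6369 0.2815 0.09  ]
pivot scene 0.71 [164.5, 254.6] [ 0.4834 -0.0297  0.09  ]
pivot top 0.82 [227.9, 350.4] [ 0.4897 -0.0317  0.09  ]
pivot top 0.74 [280.0, 295.2] [0.3855 0.0812 0.09  ]
  TRI pivot [ 0.4424  0.0038 -0.1888] [np.float64(100.4), np.float64(100.4)]
grip scene 0.82 [140.9, 270.4] [ 0.3778 -0.0911  0.09  ]
grip top 0.87 [285.9, 381.6] [ 0.3732 -0.0924  0.09  ]
  TRI grip [ 0.3736 -0.0939  0.0876] [np.float64(1.2), np.float64(1.2)]
lock_top scene 0.78 [208.2, 299.9] [0.5092 0.1287 0.065 ]
lock_top scene 0.23 [165.0, 257.4] [ 0.4506 -0.0586  0.065 ]
bottle_a 0.64 [148.5, 302.3] [0.6724 0.0582 0.    ]
bottle_a 0.58 [194.8, 230.2] [0.5661 0.2235 0.    ]
bottle_a 0.51 [281.3, 294.1] [0.3706 0.0791 0.    ]
wash_bottle 0.78 [160.9, 261.0] [0.6439 0.1532 0.    ]
slide_box 0.61 [138.6, 356.2] [ 0.695  -0.0662  0.    ]
marker 0.87 [263.6, 339.4] [ 0.4097 -0.0231  0.    ]
spanner 0.93 [281.5, 254.8] [0.3705 0.1674 0.    ]
spanner 0.5 [262.2, 337.7] [ 0.4128 -0.0194  0.    ]
```

View pics/top0.png

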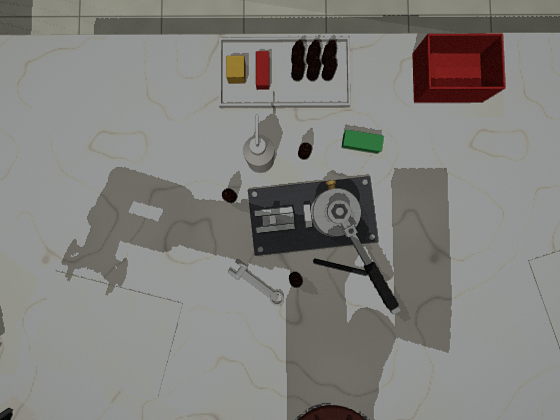

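View pics/scene0.png

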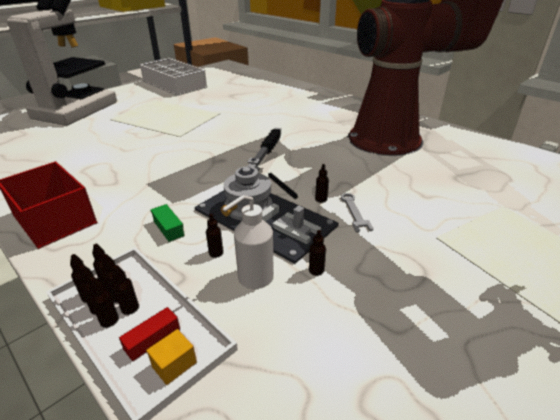

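The top view shows the nut at (340,212), the grip at (382,286) running lower right, the lock bolt between its rails near (275,218), and a bottle at (295,280). The scene view agrees: thumb piece at (300,208), the grip at (270,141), and the wash bottle in front at (253,250).

I'll go to a spot above the work, where the wrist camera can also measure.

Request:
{"method": "drive_tool", "body": {"steps": [[-240,-210,-20,0,0,0.9],[-240,-210,-20,0,0,0.9],[-240,-210,-20,0,0,0.9],[-240,-210,-20,0,0,0.9],[-240,-210,-20,0,0,0.9],[-240,-210,-20,0,0,0.9],[-240,-210,-20,0,0,0.9],[-240,-210,-20,0,0,0.9]], "jaw": 1, "force": 60}}

```text
time: 1.67
position: [0.3701, 0.3034, 0.2519]
eef_rot: [[-0.306, 0.952, 0.002], [0.952, 0.306, -0.001], [-0.001, 0.001, -1.0]]
wrist_force: [0.1, 1.0, 0.4]
gripper_width: 0.0001
grasp_force: 0.0
```

```bash
cat >> h.py <<'E'
def go(p,yaw):
    """shift mm and rotvec in tool axes to TCP p, tool down, tool x at yaw deg"""
    s=bot.read_state(); R=np.array(s["eef_rot"]); a=np.radians(yaw)
    T=np.array([[np.cos(a),np.sin(a),0],[np.sin(a),-np.cos(a),0],[0,0,-1.]])
    return (R.T@(np.array(p)-s["position"])*1e3).round(1), cv2.Rodrigues(R.T@T)[0].ravel().round(3)
E
cat > b.py <<'E'
from h import *
import sys
np.set_printoptions(precision=4,suppress=True)
s=bot.read_state(); print(s["time"],s["position"],s["q"],s["eef_rot"],s["gripper_width"],s["wrist_force"])
print(go([.44,.08,.26],60))
E
python3 b.py
```

```text
1.6667 [0.3701 0.3034 0.2519] [ 30.9755  -6.9543 110.3782  -0.0788  76.5176  13.1821] [[-0.3059  0.9521  0.0016]
 [ 0.9521  0.3059 -0.0006]
 [-0.0011  0.0013 -1.    ]] 0.00011142205342407497 [0.1273 0.9727 0.428 ]
(array([-234. ,   -1.8,   -7.9]), array([0.002, 0.   , 0.834]))
```

Request:
{"method": "drive_tool", "body": {"steps": [[-234,-2,-8,0,0,0.83],[-234,-2,-8,0,0,0.83],[-234,-2,-8,0,0,0.83],[-234,-2,-8,0,0,0.83],[-234,-2,-8,0,0,0.83],[-234,-2,-8,0,0,0.83],[-234,-2,-8,0,0,0.83],[-234,-2,-8,0,0,0.83]]}}

```text
time: 2.33
position: [0.4405, 0.0816, 0.2596]
eef_rot: [[0.495, 0.869, 0.001], [0.869, -0.495, 0.0], [0.0, 0.0, -1.0]]
wrist_force: [0.1, -0.2, 0.8]
gripper_width: -0.0001
grasp_force: 0.0
```

```bash
sed -e 's/0.png/1.png/' a.py > a1.py; python3 a1.py
```

```text
2.3333 [0.4405 0.0816 0.2596] [[ 0.4952  0.8688  0.0006]
 [ 0.8688 -0.4952  0.0001]
 [ 0.0004  0.0005 -1.    ]] [ 0.1044 -0.1704  0.8239]
nut scene 0.97 [172.4, 248.8] [0.526  0.0011 0.1   ]
nut top 0.64 [210.1, 343.7] [ 0.5254 -0.0169  0.1   ]
nut wrist 0.96 [232.9, 416.5] [ 0.5247 -0.0077  0.1   ]
  TRI nut [ 0.5234 -0.012   0.0944] [np.float64(6.3), np.float64(6.2), np.float64(2.7)]
pivot scene 0.74 [163.5, 250.9] [ 0.486  -0.0388  0.09  ]
pivot scene 0.74 [211.9, 351.4] [0.4798 0.2261 0.09  ]
pivot top 0.56 [227.2, 350.2] [ 0.4911 -0.0313  0.09  ]
pivot top 0.2 [194.2, 231.2] [0.5593 0.2107 0.09  ]
pivot wrist 0.76 [270.6, 381.5] [ 0.4841 -0.0308  0.09  ]
pivot wrist 0.65 [200.4, 236.9] [0.4035 0.0901 0.09  ]
  TRI pivot [ 0.4884 -0.0315  0.0924] [np.float64(3.1), np.float64(2.7), np.float64(4.8)]
grip scene 0.77 [140.5, 271.1] [ 0.3751 -0.0915  0.09  ]
lock_top scene 0.79 [208.5, 298.7] [0.5115 0.1277 0.065 ]
lock_top scene 0.22 [270.9, 315.0] [0.6185 0.2627 0.065 ]
lock_top top 0.83 [218.7, 274.0] [0.5096 0.1235 0.065 ]
lock_top wrist 0.6 [100.8, 323.2] [0.5084 0.1253 0.065 ]
  TRI lock_top [0.5089 0.1246 0.0621] [np.float64(0.6), np.float64(1.3), np.float64(0.7)]
bottle_a 0.66 [150.2, 304.7] [0.6684 0.0527 0.    ]
bottle_a 0.45 [197.4, 231.3] [0.5601 0.221  0.    ]
wash_bottle 0.56 [159.3, 261.0] [0.6476 0.1532 0.    ]
slide_box 0.84 [143.3, 357.7] [ 0.684  -0.0694  0.    ]
marker 0.55 [219.8, 273.7] [0.5088 0.1245 0.    ]
spanner 0.54 [279.7, 255.5] [0.3745 0.1658 0.    ]
```

View pics/wrist1.png

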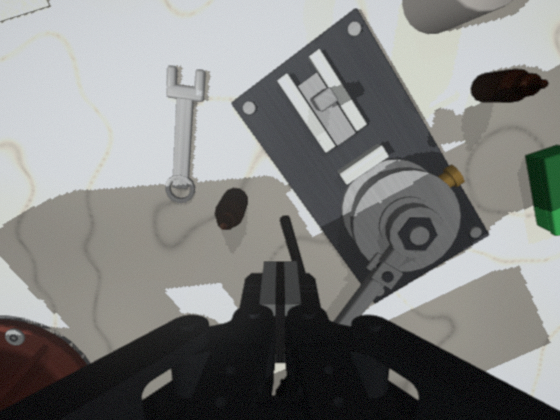

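The wrist view shows the nut at (418,233), the thumb piece at (323,100) between its rails, and the pivot at (385,275). The handle is hidden behind the gripper. The triangulated heights come out near 0.095, 0.092, 0.088 and 0.062, and the nut-to-grip distance is 0.170, so the points fit the text.

```bash
python3 -c "
from h import *
print(go([.392,-.126,.18],29))"
```

```text
(array([-205.7,   60.9,   79.3]), array([-0.   ,  0.   ,  0.552]))
```

Request:
{"method": "drive_tool", "body": {"steps": [[-206,61,79,0,0,0.552],[-206,61,79,0,0,0.552],[-206,61,79,0,0,0.552],[-206,61,79,0,0,0.552],[-206,61,79,0,0,0.552],[-206,61,79,0,0,0.552],[-206,61,79,0,0,0.552]]}}

```text
time: 3.92
position: [0.3899, -0.1289, 0.1785]
eef_rot: [[0.877, 0.48, -0.003], [0.48, -0.877, 0.0], [-0.003, -0.002, -1.0]]
wrist_force: [-0.9, 0.6, 0.3]
gripper_width: -0.0002
grasp_force: 0.0
```

Request:
{"method": "drive_tool", "body": {"steps": [[0,0,35,0,0,0],[0,0,70,0,0,0],[0,0,104,0,0,0],[0,0,104,0,0,0],[0,0,104,0,0,0]]}}

```text
time: 4.33
position: [0.3905, -0.1247, 0.0751]
eef_rot: [[0.874, 0.485, -0.005], [0.485, -0.874, 0.003], [-0.003, -0.005, -1.0]]
wrist_force: [0.4, 0.2, 0.4]
gripper_width: -0.0001
grasp_force: 0.0
```

```bash
python3 -c "
from h import *
a=cam('top');b=cam('scene');s=bot.read_state();print(s['position'],s['wrist_force'],s['q'],s['eef_rot'])
for n,c in (('top',a),('scene',b)):
  for l in ('grip','nut'):
    for q in bot.pinpoint(l,n)[:1]: print(n,l,q,at_z(c,q['at'],.09))
im=np.hstack([cv2.resize(a[0][190:340,290:440],(400,400)),cv2.resize(b[0][80:230,180:330],(400,400))])
cv2.imwrite('pics/c.png',im[:,:,::-1])"
```

```text
[ 0.39381119 -0.12658804  0.07833036] [ 0.97755537 -0.36297476  0.2491295 ] [-2.75705357e+01 -2.38043414e+00  1.26771696e+02  1.34260197e-02
  5.54157725e+01  3.33967255e+01] [[ 0.87440383  0.48518912  0.00307472]
 [ 0.48519468 -0.87440505 -0.00138778]
 [ 0.00201522  0.00270532 -0.99999431]]
top grip {'at': [286.1, 381.9], 'p': 0.68} [ 0.37275194 -0.09295191  0.09      ]
top nut {'at': [211.5, 343.3], 'p': 0.92} [ 0.52304444 -0.0177929   0.09      ]
scene grip {'at': [141.2, 271.6], 'p': 0.88} [ 0.37697571 -0.08780113  0.09      ]
scene nut {'at': [171.6, 248.9], 'p': 0.9} [ 0.51247305 -0.01500658  0.09      ]
```

View pics/c.png

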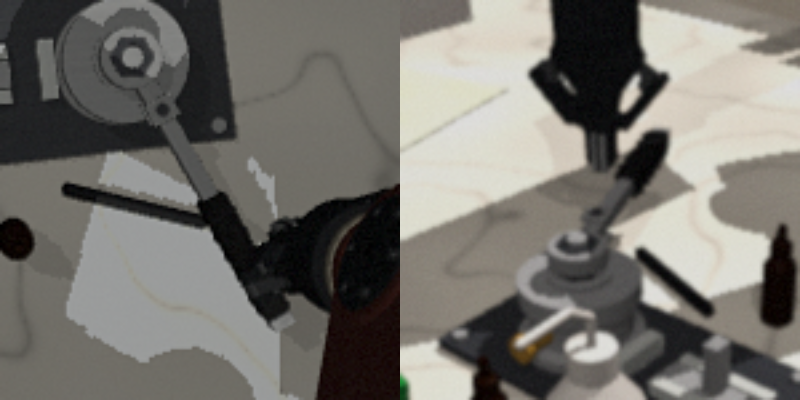

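The crop shows the closed fingers standing clear on the robot's right side of the grip, beside its middle (left panel near (265,265)). I'll begin the push.

Request:
{"method": "drive_tool", "body": {"steps": [[0,-4,0,0,0,0],[0,-8,0,0,0,0],[0,-12,0,0,0,0],[0,-12,0,0,0,0],[-1,-16,0,0,0,0.025],[-1,-20,0,0,0,0.05],[-1,-20,0,0,0,0.05]]}}

```text
time: 5.22
position: [0.3821, -0.1106, 0.0768]
eef_rot: [[0.897, 0.441, 0.002], [0.441, -0.897, -0.004], [0.0, 0.005, -1.0]]
wrist_force: [0.4, -3.8, -0.6]
gripper_width: -0.0001
grasp_force: 2.0
```

Request:
{"method": "drive_tool", "body": {"steps": [[-1,-4,0,0,0,0.025],[-1,-8.5,0,0,0,0.05],[-1,-13,0,0,0,0.075],[-1.6,-17,0,0,0,0.1],[-1.6,-17,0,0,0,0.1]]}}

```text
time: 5.63
position: [0.3726, -0.0961, 0.0766]
eef_rot: [[0.937, 0.349, 0.001], [0.349, -0.937, -0.004], [-0.001, 0.004, -1.0]]
wrist_force: [0.0, -5.3, -0.2]
gripper_width: 0.0001
grasp_force: 2.2
```

Request:
{"method": "drive_tool", "body": {"steps": [[-0.5,-4,0,0,0,0.025],[-1,-8.5,0,0,0,0.05],[-1,-10,0,0,0,0.06],[-1,-10,0,0,0,0.06]]}}

```text
time: 5.97
position: [0.3679, -0.0873, 0.0766]
eef_rot: [[0.956, 0.293, -0.0], [0.293, -0.956, -0.005], [-0.002, 0.004, -1.0]]
wrist_force: [-2.3, -6.3, 0.5]
gripper_width: -0.0
grasp_force: 2.6
```

```bash
cat > m.py <<'E'
from h import *
s0=bot.read_state();a=cam('top');b=cam('scene');s=bot.read_state();print(s['time'],s['position'],s0['wrist_force'],s['wrist_force'],np.degrees(np.arctan2(s['eef_rot'][1][0],s['eef_rot'][0][0])))
rs=[]
for n,c in (('top',a),('scene',b)):
    for q in bot.pinpoint('grip',n)[:1]: X=at_z(c,q['at'],.09)-[.5225,-.011,0]; print(n,q['p'],X,np.hypot(*X[:2]),np.degrees(np.arctan2(X[1],X[0]))%360)
E
python3 m.py
```

```text
6.0667 [ 0.36782956 -0.08730915  0.07655214] [-2.29340221 -6.25163293  0.45502984] [-1.8939421  -5.39075736  0.25941711] 17.06752024445844
top 0.79 [-0.15618813 -0.0524865   0.09      ] 0.16477124541482255 198.5747496938857
scene 0.85 [-0.16634483 -0.06020338  0.09      ] 0.17690406445229973 199.89615931441273
```

Request:
{"method": "drive_tool", "body": {"steps": [[-0.5,-4,0,0,0,0.025],[-1,-8.5,0,0,0,0.05],[-1,-8.5,0,0,0,0.05]]}}

```text
time: 6.42
position: [0.3642, -0.0792, 0.0765]
eef_rot: [[0.97, 0.245, -0.001], [0.245, -0.97, -0.004], [-0.002, 0.004, -1.0]]
wrist_force: [-1.2, -4.2, 0.5]
gripper_width: 0.0004
grasp_force: 2.2
```

Request:
{"method": "drive_tool", "body": {"steps": [[-0.3,-2.5,0,0,0,0.015],[-0.5,-5,0,0,0,0.03],[-0.5,-5,0,0,0,0.03]]}}

```text
time: 6.67
position: [0.3624, -0.0746, 0.0764]
eef_rot: [[0.976, 0.216, -0.001], [0.216, -0.976, -0.004], [-0.002, 0.004, -1.0]]
wrist_force: [-2.5, -5.8, 1.2]
gripper_width: 0.0
grasp_force: 2.6
```

Request:
{"method": "drive_tool", "body": {"steps": [[-0.3,-2.5,0,0,0,0.015],[-0.5,-5,0,0,0,0.03],[-0.5,-5,0,0,0,0.03]]}}

```text
time: 6.92
position: [0.3617, -0.073, 0.077]
eef_rot: [[0.982, 0.19, 0.001], [0.19, -0.982, -0.012], [-0.002, 0.012, -1.0]]
wrist_force: [-2.4, -17.5, -2.5]
gripper_width: -0.0002
grasp_force: 8.1
```

Request:
{"method": "drive_tool", "body": {"steps": [[-0.3,-2.5,0,0,0,0.015],[-0.5,-5,0,0,0,0.03],[-0.5,-5,0,0,0,0.03]]}}

```text
time: 7.17
position: [0.3598, -0.0684, 0.0768]
eef_rot: [[0.987, 0.16, -0.001], [0.16, -0.987, -0.013], [-0.003, 0.012, -1.0]]
wrist_force: [-4.7, -17.7, -0.5]
gripper_width: 0.0006
grasp_force: 8.3
```

The head has seated: the force is now about 18 N and steady. I'll go 4 mm further and hold.

Request:
{"method": "drive_tool", "body": {"steps": [[0,-2,0,0,0,0.015],[0,-4,0,0,0,0.03],[0,-4,0,0,0,0.03],[0,-4,0,0,0,0.03],[0,-4,0,0,0,0.03]]}}

```text
time: 7.58
position: [0.3582, -0.0645, 0.0766]
eef_rot: [[0.991, 0.131, -0.003], [0.131, -0.991, -0.012], [-0.005, 0.012, -1.0]]
wrist_force: [-6.5, -18.0, 0.8]
gripper_width: -0.0002
grasp_force: 8.5
```

```bash
python3 m.py; python3 -c "
from h import *
a=cam('top');b=cam('wrist')
im=np.hstack([cv2.resize(a[0][190:315,310:435],(400,400),interpolation=2),cv2.resize(b[0],(400,400))])
cv2.imwrite('pics/d.png',im[:,:,::-1])"
```

```text
7.6833 [ 0.35820772 -0.06449253  0.07662173] [ -6.49951015 -17.95192297   0.79961955] [ -6.84934497 -18.16282008   0.81565967] 7.535794105825934
top 0.89 [-0.16522943 -0.03324123  0.09      ] 0.16854004012287346 191.37505056873528
scene 0.75 [-0.17312055 -0.0349733   0.09      ] 0.1766178260728882 191.4210127066802
```

View pics/d.png

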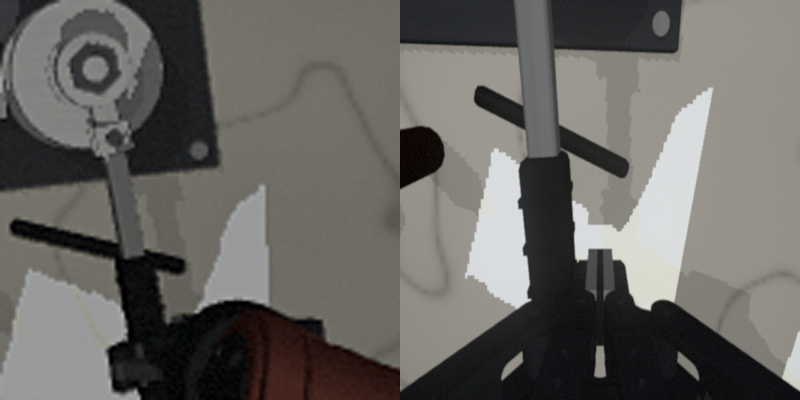

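In the top half the head runs from (94,68) to the pin at (113,138), then the handle bends to about (140,300). The difference is about 5° (0.08–0.1 rad), which agrees with the roughly 9 mm of travel at constant force, so it has clicked and isn't pulled through. Next I'll back off, then lift.

Request:
{"method": "drive_tool", "body": {"steps": [[0,6,0,0,0,0],[0,14,0,0,0,0],[0,24,0,0,0,0],[0,34,0,0,0,0],[0,34,0,0,0,0],[0,34,-30,0,0,0],[0,34,-70,0,0,0],[0,34,-104,0,0,0]]}}

```text
time: 8.55
position: [0.3627, -0.0925, 0.1809]
eef_rot: [[0.992, 0.125, -0.002], [0.125, -0.992, 0.002], [-0.002, -0.002, -1.0]]
wrist_force: [0.4, -0.8, -0.6]
gripper_width: 0.0001
grasp_force: 0.0
```

```bash
python3 -c "
from h import *
a=cam('top');b=cam('wrist');s=bot.read_state();print(s['time'],s['position'],s['wrist_force'])
C=np.array([.5225,-.011,0])
for l,z in (('pivot',.09),('grip',.09)):
  for n,c in (('top',a),('wrist',b)):
    for q in bot.pinpoint(l,n)[:1]: X=at_z(c,q['at'],z)-C; print(l,n,q['p'],X,np.degrees(np.arctan2(X[1],X[0]))%360)
im=np.hstack([cv2.resize(a[0][190:315,310:435],(400,400),interpolation=2),cv2.resize(b[0],(400,400))])
cv2.imwrite('pics/e.png',im[:,:,::-1])
print(go([.46,.05,.23],95),go([.488,.18,.18],95))"
```

```text
8.65 [ 0.36800106 -0.09488318  0.18654344] [ 0.36509354  0.05295281 -0.32396546]
pivot top 0.73 [-0.03805155 -0.00698856  0.09      ] 190.40698683046412
pivot wrist 0.7 [-0.04248251 -0.00940602  0.09      ] 192.48440808746258
grip top 0.67 [-0.16426403 -0.04008187  0.09      ] 193.71271347861224
grip wrist 0.66 [-0.16110359 -0.0396498   0.09      ] 193.8264806417812
(array([ 114.6, -129.2,  -51.3]), array([-4.000e-03,  1.000e-03, -1.532e+00])) (array([ 158.8, -254.5,   -1.2]), array([-4.000e-03,  1.000e-03, -1.532e+00]))
```

View pics/e.png

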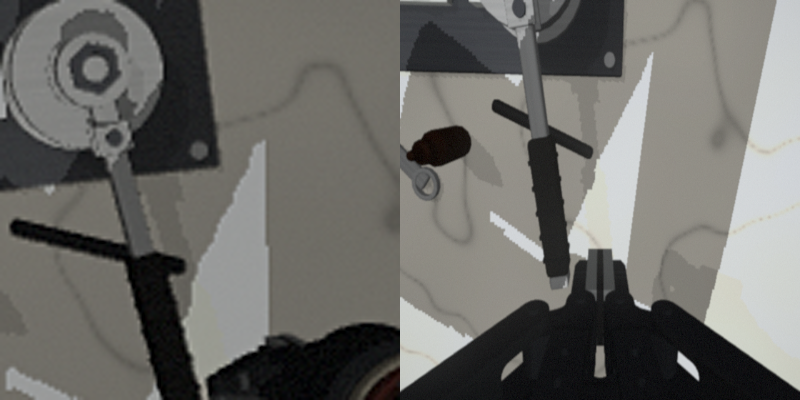

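The handle has sprung straight, with the head and handle in line (94,68)–(113,140)–(170,330). The nut stands about 0.26 rad further on. Now the lock, with tool y already roughly along the push direction.

```bash
python3 -c "
from h import *
print(go([.5055,.162,.19],5.8))"
```

```text
(array([ 173.9, -234.5,  -11.3]), array([-0.002,  0.003,  0.025]))
```

Request:
{"method": "drive_tool", "body": {"steps": [[174,-235,-8,0,0,0.025],[174,-235,-8,0,0,0.025],[174,-235,-8,0,0,0.025],[174,-235,-8,0,0,0.025],[174,-235,-8,0,0,0.025],[174,-235,-8,0,0,0.025],[174,-235,-8,0,0,0.025],[174,-235,-8,0,0,0.025]]}}

```text
time: 9.52
position: [0.508, 0.1672, 0.1859]
eef_rot: [[0.994, 0.105, -0.002], [0.105, -0.994, 0.003], [-0.002, -0.003, -1.0]]
wrist_force: [-0.2, -0.6, 0.5]
gripper_width: 0.0002
grasp_force: 0.0
```

```bash
python3 -c "
from h import *
b=cam('wrist');c=cam('scene');s=bot.read_state();print(s['time'],s['position'],s['wrist_force'])
for n,k in (('wrist',b),('scene',c)):
  for q in bot.pinpoint('lock_top',n)[:1]: print(n,q,at_z(k,q['at'],.065))
im=np.hstack([cv2.resize(b[0],(400,400)),cv2.resize(c[0][130:280,220:370],(400,400))])
cv2.imwrite('pics/f.png',im[:,:,::-1]);print(go([.5055,.162,.04],5.8))"
```

```text
9.6167 [0.50532434 0.16284033 0.18545989] [-0.28209875 -0.34357417  0.71495514]
wrist {'at': [208.7, 334.2], 'p': 0.87} [0.5092722  0.12540449 0.065     ]
scene {'at': [208.3, 298.4], 'p': 0.77} [0.51143717 0.12686617 0.065     ]
(array([  1.4,  -1.1, 146.1]), array([ 0.001,  0.005, -0.   ]))
```

View pics/f.png

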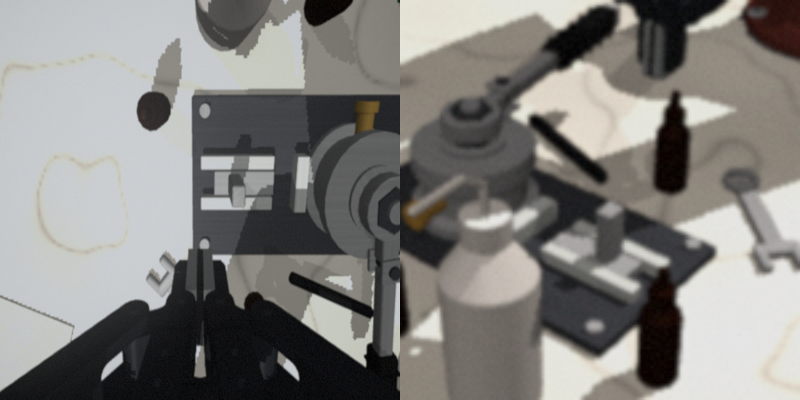

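The wrist view shows the rails running level at (240,160–205), parallel to tool y, and the thumb piece at (237,185). The fingers are on its outer side with a clear path down.

Request:
{"method": "drive_tool", "body": {"steps": [[1,-1,36,0,0,0],[1,-1,72,0,0,0],[1,-1,108,0,0,0],[1,-1,130,0,0,0],[1,-1,146,0,0,0],[1,-1,146,0,0,0],[1,-1,146,0,0,0]]}}

```text
time: 10.3
position: [0.5058, 0.1612, 0.0412]
eef_rot: [[0.995, 0.099, -0.004], [0.099, -0.995, -0.001], [-0.004, 0.0, -1.0]]
wrist_force: [0.0, -0.1, -0.2]
gripper_width: 0.0003
grasp_force: 0.0
```

Request:
{"method": "drive_tool", "body": {"steps": [[0,5,0,0,0,0],[0,10,0,0,0,0],[0,15,0,0,0,0],[0,20,0,0,0,0],[0,25,0,0,0,0],[0,30,0,0,0,0],[0,30,0,0,0,0]]}}

```text
time: 10.88
position: [0.5123, 0.1337, 0.0442]
eef_rot: [[0.995, 0.099, 0.003], [0.099, -0.995, 0.003], [0.004, -0.003, -1.0]]
wrist_force: [-0.1, 4.6, 1.6]
gripper_width: -0.0
grasp_force: 2.1
```

Request:
{"method": "drive_tool", "body": {"steps": [[0,4,0,0,0,0],[0,8,0,0,0,0],[0,12,0,0,0,0],[0,14,0,0,0,0],[0,14,0,0,0,0]]}}

```text
time: 11.3
position: [0.5134, 0.1228, 0.0443]
eef_rot: [[0.995, 0.097, 0.003], [0.097, -0.995, 0.009], [0.004, -0.008, -1.0]]
wrist_force: [-2.1, 15.6, 3.5]
gripper_width: -0.0002
grasp_force: 7.2
```

Request:
{"method": "drive_tool", "body": {"steps": [[0,2,0,0,0,0],[0,4,0,0,0,0],[0,4,0,0,0,0],[0,4,0,0,0,0]]}}

```text
time: 11.63
position: [0.5135, 0.1225, 0.0444]
eef_rot: [[0.995, 0.096, 0.003], [0.096, -0.995, 0.015], [0.005, -0.015, -1.0]]
wrist_force: [-2.1, 24.9, 3.5]
gripper_width: 0.0005
grasp_force: 12.5
```

Request:
{"method": "drive_tool", "body": {"steps": [[0,-6,0,0,0,0],[0,-16,0,0,0,0],[0,-26,0,0,0,0],[0,-30,0,0,0,0],[0,-30,-30,0,0,0],[0,-30,-70,0,0,0],[0,-30,-110,0,0,0],[0,-30,-146,0,0,0]]}}

```text
time: 12.3
position: [0.5094, 0.1446, 0.1902]
eef_rot: [[0.995, 0.101, 0.0], [0.101, -0.995, -0.001], [0.0, 0.001, -1.0]]
wrist_force: [1.2, 0.3, 0.2]
gripper_width: 0.0001
grasp_force: 0.0
```

```bash
cat > g.py <<'E'
from h import *
import sys
b=cam('wrist');c=cam('scene');t=cam('top');s=bot.read_state();print(s['time'],s['position'],s['wrist_force'])
for n,k in (('wrist',b),('scene',c),('top',t)):
  for q in bot.pinpoint('lock_top',n)[:1]: print(n,q,at_z(k,q['at'],.065))
im=np.hstack([cv2.resize(b[0][100:300,200:480],(400,286)),cv2.resize(c[0][130:280,220:370],(400,286))])
cv2.imwrite('pics/%s.png'%sys.argv[1],im[:,:,::-1])
E
python3 g.py g1
```

```text
12.45 [0.51273253 0.14505492 0.19299862] [ 0.78216902  0.31294851 -1.12690021]
wrist {'at': [205.5, 334.5], 'p': 0.72} [0.511954   0.10166846 0.065     ]
scene {'at': [204.9, 288.5], 'p': 0.86} [0.51651788 0.1052006  0.065     ]
```

View pics/g1.png

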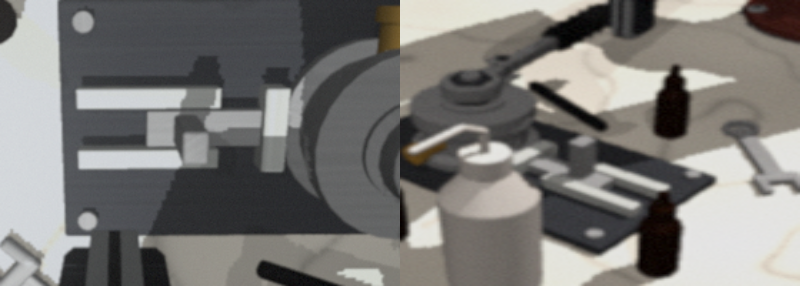

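The wrist crop shows the thumb piece at (195,150), further in. But three estimates put its travel at only 20–24 mm, not 30. I'll turn the tool 90° so the linkage stands away from the vessel, measure again and push again.

Request:
{"method": "drive_tool", "body": {"steps": [[0,-10,0,0,0,-0.8],[0,-20,0,0,0,-0.8],[0,-20,0,0,0,-0.8],[0,-20,0,0,0,-0.8],[0,-20,0,0,0,-0.8],[0,-20,0,0,0,-0.8],[0,-20,0,0,0,-0.8],[0,-20,0,0,0,-0.8]]}}

```text
time: 13.27
position: [0.5056, 0.1644, 0.1854]
eef_rot: [[0.62, 0.784, -0.005], [0.784, -0.621, -0.001], [-0.004, -0.003, -1.0]]
wrist_force: [0.1, 0.3, -0.2]
gripper_width: 0.0
grasp_force: 0.0
```

Request:
{"method": "drive_tool", "body": {"steps": [[0,0,0,0,0,-0.77],[0,0,0,0,0,-0.77],[0,0,0,0,0,-0.77],[0,0,0,0,0,-0.77],[0,0,0,0,0,-0.77],[0,0,0,0,0,-0.77],[0,0,0,0,0,-0.77],[0,0,0,0,0,-0.77]]}}

```text
time: 13.93
position: [0.5065, 0.1646, 0.1868]
eef_rot: [[-0.097, 0.995, -0.003], [0.995, 0.097, -0.001], [-0.0, -0.003, -1.0]]
wrist_force: [0.0, 0.7, 0.5]
gripper_width: 0.0003
grasp_force: 0.0
```

```bash
python3 g.py g2; python3 -c "
from h import *
np.set_printoptions(suppress=True)
s=bot.read_state();print(s['eef_rot'],go([.510,.150,.042],95.8))"
```

```text
14.0833 [0.50707322 0.16469502 0.18763511] [ 0.20847521 -0.5557521   0.23998148]
scene {'at': [203.5, 288.8], 'p': 0.81} [0.51262277 0.10222355 0.065     ]
[[-0.09868939  0.99511828 -0.00014448]
 [ 0.99511829  0.09868939 -0.00005054]
 [-0.00003603 -0.00014876 -0.99999999]] (array([-15. ,   1.1, 146.2]), array([-0.   ,  0.   , -0.002]))
```

Request:
{"method": "drive_tool", "body": {"steps": [[-15,2,36,0,0,0],[-15,2,72,0,0,0],[-15,2,108,0,0,0],[-15,2,130,0,0,0],[-15,2,146,0,0,0],[-15,2,146,0,0,0],[-15,2,146,0,0,0]]}}

```text
time: 14.82
position: [0.5101, 0.15, 0.0415]
eef_rot: [[-0.099, 0.995, -0.002], [0.995, 0.099, -0.0], [-0.0, -0.002, -1.0]]
wrist_force: [-0.6, -0.2, 0.6]
gripper_width: 0.0002
grasp_force: 0.0
```

Request:
{"method": "drive_tool", "body": {"steps": [[-6,0,0,0,0,0],[-12,0,0,0,0,0],[-18,0,0,0,0,0],[-24,0,0,0,0,0],[-28,0,0,0,0,0],[-28,0,0,0,0,0]]}}

```text
time: 15.32
position: [0.5143, 0.1212, 0.0429]
eef_rot: [[-0.098, 0.995, 0.001], [0.995, 0.098, -0.0], [-0.0, 0.001, -1.0]]
wrist_force: [-1.1, -0.5, -0.9]
gripper_width: -0.0
grasp_force: 0.0
```

Request:
{"method": "drive_tool", "body": {"steps": [[-2,0,0,0,0,0],[-4,0,0,0,0,0],[-6,0,0,0,0,0],[-6,0,0,0,0,0]]}}

```text
time: 15.65
position: [0.5141, 0.1204, 0.0428]
eef_rot: [[-0.097, 0.995, 0.0], [0.995, 0.097, 0.008], [0.008, 0.001, -1.0]]
wrist_force: [-1.1, 13.5, 1.5]
gripper_width: 0.0001
grasp_force: 6.7
```

Request:
{"method": "drive_tool", "body": {"steps": [[-2,0,0,0,0,0],[-4,0,0,0,0,0],[-6,0,0,0,0,0],[-6,0,0,0,0,0]]}}

```text
time: 15.98
position: [0.5142, 0.1201, 0.0429]
eef_rot: [[-0.094, 0.996, -0.0], [0.995, 0.094, 0.019], [0.019, 0.001, -1.0]]
wrist_force: [-2.3, 30.4, 0.9]
gripper_width: 0.0002
grasp_force: 15.4
```

Request:
{"method": "drive_tool", "body": {"steps": [[8,0,0,0,0,0],[18,0,0,0,0,0],[30,0,0,0,0,0],[30,0,0,0,0,0],[30,0,-40,0,0,0],[30,0,-80,0,0,0],[30,0,-120,0,0,0],[30,0,-150,0,0,0]]}}

```text
time: 16.65
position: [0.5131, 0.1397, 0.1956]
eef_rot: [[-0.099, 0.995, 0.003], [0.995, 0.099, -0.0], [-0.001, 0.003, -1.0]]
wrist_force: [0.0, -0.5, -0.0]
gripper_width: -0.0003
grasp_force: 0.0
```

Request:
{"method": "drive_tool", "body": {"steps": [[40,-40,0,0,0,0],[70,-80,0,0,0,0],[70,-120,0,0,0,0],[70,-160,0,0,0,0],[70,-160,0,0,0,0],[70,-160,0,0,0,0]]}}

```text
time: 17.15
position: [0.3419, 0.1932, 0.1911]
eef_rot: [[-0.102, 0.995, -0.003], [0.995, 0.102, -0.001], [-0.001, -0.003, -1.0]]
wrist_force: [-0.2, 0.1, 0.4]
gripper_width: 0.0004
grasp_force: 0.0
```

```bash
cat > t.py <<'E'
from h import *
s=bot.read_state();print(s['time'],s['position'])
for n,box in (('scene',(195,238,285,325)),('top',(195,240,255,305))):
    c=cam(n); new=c[0]; cv2.imwrite(f'pics/{n}2.png',new[:,:,::-1])
    old=cv2.imread(f'pics/{n}0.png')[:,:,::-1]
    for q in bot.pinpoint('lock_top',n)[:1]: print(n,q,at_z(c,q['at'],.065))
    # candidate travel: where the old thumb top would project
    for tr in (0,.024,.030): print(tr,proj(c,np.array([.509,.1255,.065])+tr*np.array([.1,-.995,0])))
    r0,r1,c0,c1=(190,250,240,340) if n=='scene' else (190,245,240,320)
    k=4; im=np.hstack([cv2.resize(x[r0:r1,c0:c1],None,fx=k,fy=k,interpolation=cv2.INTER_CUBIC) for x in (old,new)])
    cv2.imwrite(f'pics/cmp_{n}.png',im[:,:,::-1])
a=cv2.imread('pics/cmp_scene.png');b=cv2.imread('pics/cmp_top.png')
w=max(a.shape[1],b.shape[1]);p=lambda x:cv2.copyMakeBorder(x,0,0,0,w-x.shape[1],0)
cv2.imwrite('pics/cmp.png',np.vstack([p(a),p(b)]))
E
python3 t.py
```

```text
17.15 [0.34187082 0.19322624 0.19107872]
scene {'at': [202.4, 289.0], 'p': 0.66} [0.50958325 0.09981266 0.065     ]
0 [207.50268123 298.74611114]
0.024 [203.129842   289.01436888]
0.03 [202.05902176 286.63126124]
top {'at': [219.2, 285.3], 'p': 0.78} [0.50842209 0.09979236 0.065     ]
0 [218.96946185 273.05669775]
0.024 [217.78445974 284.42213857]
0.03 [217.48827975 287.26282219]
```

View pics/cmp.png

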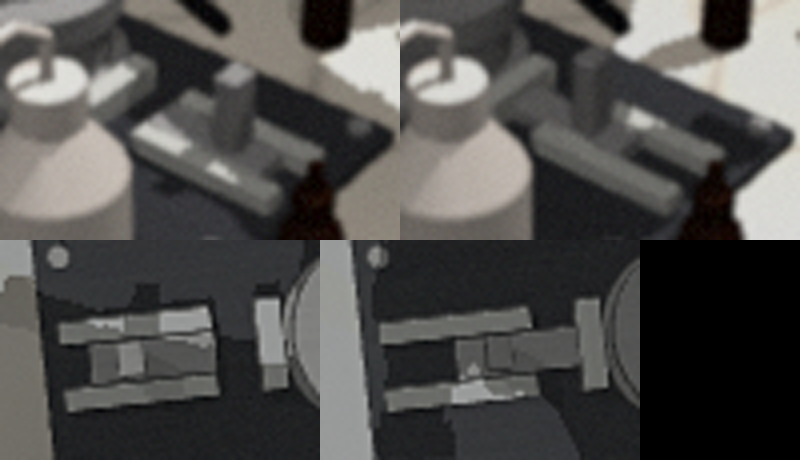

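The comparison shows the bolt's tongue now reaching the keeper: in the top view its end went from 213 to 258 (4x pixels), and in the scene view the thumb piece moved about 45. I'll measure the shift to sub-pixel.

```bash
cat > e.py <<'E'
from h import *
np.set_printoptions(precision=1,suppress=True,linewidth=200)
g=lambda f:cv2.imread(f,0).astype(float)
for n,R,S in (('scene',(209,216),(-2,-1)),):
    o,w=g('pics/scene0.png'),g('pics/scene2.png')
    for r in range(206,226,3):
        a=o[r-1:r+2,288:312].mean(0); b=w[r-1-4:r+2-4,276:300].mean(0)
        print(r,a.astype(int),'\n   ',b.astype(int))
o,w=g('pics/top0.png'),g('pics/top2.png')
print('top')
for r in (217,219,221): print(r,o[r-1:r+2,256:300].mean(0).astype(int),'\n   ',w[r-1:r+2,256:310].mean(0).astype(int))
c=cam('top')
for z in (.026,.065):
    p=[proj(c,np.array([.509,.1255-t,z]))[1] for t in (0,.03)]; print(z,p[1]-p[0])
E
python3 e.py
```

```text
206 [ 26  29  28  26  28  28  34  46  76 111 134 142 135 124 121 121 118 125 129 131 133 133 131 134] 
    [ 30  28  28  28  26  28  28  31  40  44  57  67  76  81  85  85  88 120 168 194 206 211 214 214]
209 [ 27  28  25  28  31  58  94 116 135 144 150 149 141 125 105  78  46  42  55  66  77  88 102 114] 
    [ 88  74  57  35  26  27  34  50  70  77  80  81  77  70  66  58  53  53  55  66  81 103 116 116]
212 [69 60 46 40 35 46 61 65 71 80 82 84 76 70 64 54 34 27 28 28 26 28 31 34] 
    [76 79 72 40 25 27 34 48 59 62 64 65 60 53 48 51 50 50 51 53 51 52 52 52]
215 [113 110 108 102  95  83  69  64  63  67  65  66  68  64  58  44  33  26  27  28  28  27  29  28] 
    [72 67 59 37 25 28 32 48 58 62 63 61 56 52 49 50 48 53 51 50 51 50 51 52]
218 [92 89 87 89 86 76 64 63 63 68 65 65 62 57 53 54 47 36 30 30 27 29 26 29] 
    [80 80 76 70 63 51 43 49 60 62 62 62 58 50 50 48 50 57 62 62 58 52 54 50]
221 [ 82  83  83  79  69  63  61  62  64  65  64  61  54  51  56  80 106 104  97  82  66  56  44  36] 
    [ 82  81  80  82  82  78  68  60  61  60  62  61  57  52  47  50  60  81 103 105 104 118
[... 786 characters left out ...]
 27  31  33  33  32] 
    [ 40  34  34  35  32  32  33  32  33  33  33  33  33  33  31  33  30  40  83  85  84  83  88  84  83  56  78  83  81  81  81  79  59  75  74  75  77  79  81  81  85  85  85  86  86  85  85  83  81
  90 106 108 103 106]
221 [ 31  34  31  31  32  29  39  89  82  82  82  81  79  73 126 126 125 125 125 119  56  74  74  74  74  75  77  78  81  83  82  83  81  82  83  84  85  81  31  26  28  32  32  31] 
    [ 56  31  33  35  32  32  32  32  32  33  33  34  32  33  33  31  32  34  62  86  86 108 121 103  82  63  65  72  69  68  67  71  69  74  76  76  76  74  67  65  66  64  65  63  65  67  64  54  50
  66 106 107 104 105]
0.026 13.623097867491822
0.065 14.285841899207526
```

The bolt moved 25 mm and its tongue end meets the keeper face. Two pushes of 25–30 N, with the tool turned 90° between them, both stopped dead at the same place on the thumb piece (stiffness 6 N). It's against its stop, so it must have started a few mm in. The wrench is straight and the arm is clear.

```bash
python3 -c "
from plant import bot
print(bot.finish_job())"
```

```text
the job is handed in; nothing more can be done
None
```

I handed the job in, and no verdict came back: the wrench was clicked (folded roughly 0.08 rad), held and let go straight, and the lock bolt was pushed to a hard stop, but its measured travel was only about 25 mm, so whether it reached the required 27 mm rests on my inference that it started a few mm in.

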